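# Pack and clamp a tube rack on a platform shaker

### The job

Clamp the tube rack on the shaker: slide the clamp bar by its grip all the way back to its open stop, then stand spacers from the slotted stand upright on the platform in the gap between bar and rack, one after another, until pushing the bar forward no longer runs to its end stop but nips the spacers tight against the rack and the rack against the back bar. Finish while still holding: keep pushing the bar forward with a firm hand (about 15 N, never brute force), touching only the bar, so that everything stays squeezed while I tighten the thumbscrews. Unused spacers stay in their stand, the rack stays upright, and the bottle, beaker and jar are left alone.

Things in the scene. Friction and masses are not known exactly. Their poses are not given: they have to be found in the camera images.
- shaker: Blue bench-top platform shaker, 280 (x) by 270 (y) mm, fixed to the bench. Origin at bench height under its centre; its x axis points from the sliding clamp bar towards the back bar, z up. The top of its flat platform (black rubber mat) is 100 mm above the origin; side rails along x at y = +-128 mm stand 16 mm above the platform.
- clamp (a joint): Position of the sliding clamp bar on the shaker, m: 0 = fully back (open stop, its face at x = -75 mm in the shaker's frame), 0.028 = fully forward (closed stop). It slides along the shaker's x with about 2 N friction and stays where it is left; its thumbscrews are loose.
- clamp_grip (a point): Centre of the upright black grip of the sliding clamp bar, 160 mm above the bench and 42 mm behind (shaker -x) the bar's pressing face. The grip is 18 mm (shaker x) by 34 mm (shaker y) by 34 mm tall, on a slim stem, its top 77 mm above the platform; pinch it from above.
- clamp_face (a point): Middle of the sliding bar's flat upright pressing face (looking along shaker +x), 20 mm above the platform. The face is 200 mm long (shaker y), its top 38 mm above the platform.
- backbar: Fixed back bar across the platform, like the sliding bar but without a grip; its place along the shaker differs from day to day. Origin: middle of its upright face (which looks along shaker -x), at platform height. Face top 38 mm above the platform.
- rack: White microtube rack with capped tubes, 66 (x) by 190 (y) by 40 mm tall (46 mm over the caps), about 0.4 kg, loose on the platform, 1 to 4 mm in front of the back bar (pushing the pack closes that too). Origin under its centre; axes about as the shaker's. The side at its own x = -33 mm faces the sliding bar across the gap to be filled.
- stand: White slotted stand fixed on the bench, 115 (x) by 98 (y) by 30 mm tall. Origin under its centre. Four slots across its x, 30 mm apart, 15.5 mm wide and 88 mm long; slot floor 6 mm above the bench; fins rise to 30 mm, end lips to 24 mm.
- spacer1_mid (a point): Centre (half-way up) of spacer 1, a stiff grey plastic plate of about 70 g standing upright in the stand; all four spacers are alike. 12 mm thick (its x), 95 mm tall in all: a foot 80 mm wide (its y) and 42 mm tall, and above it a tab 36 mm wide (its y) and 53 mm tall to pinch across its width; the tab's middle is 21 mm above this point, the underside 47.5 mm below it.
- spacer1: Spacer 1 again: origin under the middle of its foot, x across its thickness, z up.
- spacer2_mid (a point): Centre (half-way up) of spacer 2, a stiff grey plastic plate of about 70 g standing upright in the stand; all four spacers are alike. 12 mm thick (its x), 95 mm tall in all: a foot 80 mm wide (its y) and 42 mm tall, and above it a tab 36 mm wide (its y) and 53 mm tall to pinch across its width; the tab's middle is 21 mm above this point, the underside 47.5 mm below it.
- spacer2: Spacer 2 again: origin under the middle of its foot, x across its thickness, z up.
- spacer3_mid (a point): Centre (half-way up) of spacer 3, a stiff grey plastic plate of about 70 g standing upright in the stand; all four spacers are alike. 12 mm thick (its x), 95 mm tall in all: a foot 80 mm wide (its y) and 42 mm tall, and above it a tab 36 mm wide (its y) and 53 mm tall to pinch across its width; the tab's middle is 21 mm above this point, the underside 47.5 mm below it.
- spacer3: Spacer 3 again: origin under the middle of its foot, x across its thickness, z up.
- spacer4_mid (a point): Centre (half-way up) of spacer 4, a stiff grey plastic plate of about 70 g standing upright in the stand; all four spacers are alike. 12 mm thick (its x), 95 mm tall in all: a foot 80 mm wide (its y) and 42 mm tall, and above it a tab 36 mm wide (its y) and 53 mm tall to pinch across its width; the tab's middle is 21 mm above this point, the underside 47.5 mm below it.
- spacer4: Spacer 4 again: origin under the middle of its foot, x across its thickness, z up.
- bottle: White plastic bottle with a blue cap, diameter 60, height 125 mm; a bystander. Origin under its centre.
- beaker: Empty glass beaker, diameter 68, height 85 mm; a bystander. Origin under its centre.
- jar: Small amber glass jar, diameter 52, height 70 mm; a bystander. Origin under its centre.

How it is judged:
By the outcome, as a careful person would: the job done as asked, in the order asked, and still so for the second after the job is handed in, while the arm keeps its last pose, push and grip.
It also fails if it takes over 72 s, if anything falls off the work surface, if the arm or the gripper's body presses on something with over 40 N, if the wrist force passes 120 N, or if a joint passes its speed limit or range.

### The arm

A 6-joint arm with a two-finger parallel gripper is mounted at the origin on the work surface. World frame = base frame: x ahead of the robot, y to its left, z up, the work surface at z = 0. Lengths are in m, angles in degrees, forces in N, time in s.
With the tool pointing down it reaches from about 0.4 to 0.825 m from the base axis. Payload 7 kg.
Tool frame: the origin (TCP) lies between the finger pads; the fingertips stand 22 mm ahead of it and the grasp point (between the pads) lies 3 mm ahead of it; z points along the fingers, y is the direction in which the jaws open and shut (so a half turn about z gives the same grasp; the last joint's range is limited). The gripper opens to 88 mm and grips with 3 to 60 N. Pads are 19 mm wide; open, the fingers measure 130 mm over their backs; the gripper's body (78 mm by 193 mm) begins 47 mm behind the grasp point.
Start: joints at [80.907, 20.546, 0.682, 0, -70.136, -16.507], TCP at [0.292, 0.609, 0.249] pointing down, gripper open.
Joint ranges: [-176.03, 176.03], [-82.01, 121.73], [-58.28, 71.71], [-173.87, 95.51], [-174.79, -0.11], [-173.66, 173.66]. Speed limits (degrees/s): [136.94, 136.94, 172.46, 180, 180, 180].

### API

Orientations are given as [roll, pitch, yaw] about the fixed x, y, z axes, in that order (R = Rz(yaw) Ry(pitch) Rx(roll)).
In Python, from plant import telemetry, cams, r gives the robot as it stands.
- The arm moves only by the tool carry_out, never from a script. Its argument "commands" is one flat list of numbers, 5 for each row, row after row: the shift along the world's x, y, z as a fraction of full scale, then the turn about the world's z as a fraction of full scale, then the gripper's target within -1 to 1 (shut at 1, half-way at 0, fully open at -1). In form: [x, y, z, turn, claw, x, y, z, turn, claw, ...]. A call has 1 to 8 rows; each row shifts and turns the commanded pose from where the row before left it; what a row does not reach is not made up. Full scale, the value 1, is 0.04 m for a shift and 4 degrees for a turn. A row lasts 1/10 s, in which the tool goes at most 50 mm and 8.59 degrees, less where a joint would pass 70% of its speed; a pose out of reach is approached as far as the arm can. A call with a number of a shift or a turn outside -1 to 1 is refused whole. A call with a gripper value outside its range is refused whole. The fingers move at their own pace and stop on an object; "grip_force" is the grip in N (left out, the last holds). Time passes only in rows, so rows that do not move let the fingers close. It gives the time, the measured TCP pose, the force and the opening at its end, in the units of the state.
- telemetry.get_state(): the state, without advancing time (a new reading comes with each control period).
- cams.capture(name): name is "side" or "top"; returns a dict with "frame" (400x640x3 uint8, red, green, blue), "camera_matrix" (3x3 intrinsics, pixels), "camera_from_world" (4x4, takes a point from world to camera coordinates). Camera axes: x right, y down, z forward; pixel columns grow to the right and rows downward; lengths in m; the calibration is good to about 2 mm. A picture is of the moment at which its call begins. There is no depth.
- r.close_job(): hands the job in, once; it reports no verdict.
The state is a dict: "time_s": time; "joints": joint angles; "qd": joint speeds; "joint_torque": joint torques, N m; "tcp_pos": TCP position; "eef_rot": TCP orientation; "contact_force": force on the tool from outside, world axes, zero at the start; "moment": the same for the moment, N m; "gripper_width": finger opening in m.
Only numpy, scipy, OpenCV 4.12 (cv2) and the standard library are available. Lean on these libraries where they do the work, as an engineer would, in place of code of your own. Each camera call takes 0.05 s, during which the arm holds its last target. There are 200 camera calls.

## Working session

There is one attempt and no reset: what is moved stays moved. The work goes in short steps, Python scripts to look and compute and a tool call to move; the robot and the scene stay as the last step left them, time stands still between calls to the robot, and variables do not carry over. Pictures are saved under pics/ and viewed, about 8 in all and at most 12, crops included, and the job is handed in when it is done.

Besides the shell and the picture viewer there is one more tool, called after "Request:" as a command line: name --argument value ..., lists and objects as JSON in quotes. carry_out: Moves the arm, as the interface text tells. Shift numbers are shares of 0.04 m and turn numbers shares of 4 degrees, none past 1 either way. Its arguments: {"type":"object","properties":{"commands":{"type":"array"},"grip_force":{"type":"number"}},"required":["commands"]}

```bash
mkdir -p pics; ls; python3 - <<'E'
from plant import telemetry, cams, r
import cv2, numpy as np, pickle
print(telemetry.get_state())
for n in ("side","top"):
    c=cams.capture(n); cv2.imwrite(f"pics/{n}0.png",c["frame"][:,:,::-1]); print(n,c["camera_matrix"].tolist(),np.round(c["camera_from_world"],4).tolist())
E
```

```text
pics
{'time_s': 0.0, 'joints': array([ 8.09073053e+01,  2.05913995e+01,  6.33700311e-01, -1.96542947e-02,
       -7.01357874e+01, -1.65073219e+01]), 'qd': array([ 0.05383456, -0.02933514, -0.07471034, -0.08322158,  0.04837494,
       -0.0257657 ]), 'joint_torque': array([ 2.76781182e-03, -5.82729328e+01,  2.93051898e+01,  6.99731380e+00,
        6.89771390e-03, -1.54028357e-04]), 'tcp_pos': array([0.29148188, 0.60831911, 0.24762397]), 'eef_rot': array([ 1.79905116e+02, -8.85085017e-03, -2.56067027e+01]), 'contact_force': array([-0.3624705 ,  1.3357341 , -0.23348394]), 'moment': array([ 0.01067485,  0.06139318, -0.02775809]), 'gripper_width': 0.08752438396308877}
side [[463.60354473777903, 0.0, 320.3916432716934], [0.0, 463.60354473777903, 189.80975938803198], [0.0, 0.0, 1.0]] [[0.8033, -0.5955, -0.0091, -0.4325], [-0.3136, -0.41, -0.8565, 0.2988], [0.5063, 0.6909, -0.516, 0.8451], [0.0, 0.0, 0.0, 1.0]]
top [[456.8560952259805, 0.0, 326.55327690122704], [0.0, 456.8560952259805, 199.0446608832483], [0.0, 0.0, 1.0]] [[0.0218, -0.9998, 0.0003, 0.0107], [-0.9782, -0.0214, -0.2067, 0.5794], [0.2066, 0.0042, -0.9784, 1.2876], [0.0, 0.0, 0.0, 1.0]]
```

View pics/top0.png

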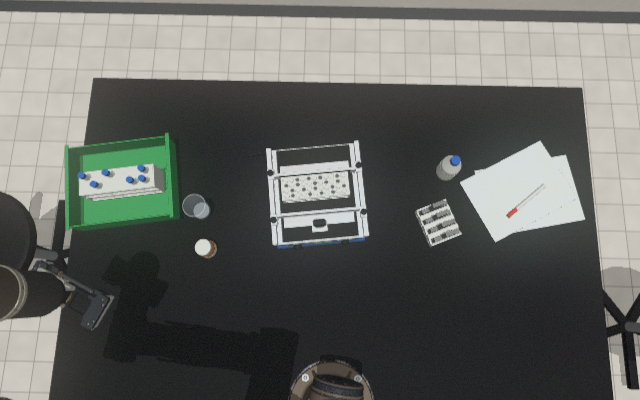

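View pics/side0.png

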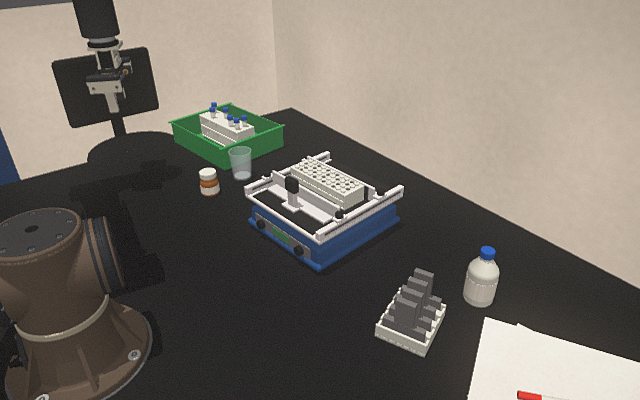

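The top view shows the shaker around (317,195) with the grip at (320,225), the stand at (438,222), the bottle at (450,167), and the beaker and jar at (196,207) and (205,248). The side view agrees. Next I'll enlarge both for measuring.

```bash
cat > h.py <<'E'
import cv2, numpy as np
from scipy.optimize import least_squares
from plant import telemetry, cams, r
def crop(f,x0,y0,w,h,s):
    o=cv2.resize(np.ascontiguousarray(f[y0:y0+h,x0:x0+w,::-1]),None,fx=s,fy=s,interpolation=cv2.INTER_CUBIC)
    for x in range((x0+9)//10*10,x0+w,10):
        cv2.line(o,(int((x-x0)*s),0),(int((x-x0)*s),6 if x%50 else 14),(0,255,255),1); cv2.putText(o,str(x),(int((x-x0)*s)-9,18),0,.33,(0,255,255),1)
    for y in range((y0+9)//10*10,y0+h,10):
        cv2.line(o,(0,int((y-y0)*s)),(6,int((y-y0)*s)),(0,255,255),1); cv2.putText(o,str(y),(8,int((y-y0)*s)+4),0,.33,(0,255,255),1)
    return o
def hcat(*a):
    H=max(i.shape[0] for i in a)
    return np.hstack([cv2.copyMakeBorder(i,0,H-i.shape[0],0,4,cv2.BORDER_CONSTANT) for i in a])
def proj(c,P):
    T=c["camera_from_world"]; q=np.atleast_2d(P)@T[:3,:3].T+T[:3,3]; q=q@c["camera_matrix"].T; return q[:,:2]/q[:,2:]
def ray(c,uv,z):
    T=c["camera_from_world"]; R=T[:3,:3]; o=-R.T@T[:3,3]; d=R.T@np.linalg.solve(c["camera_matrix"],[uv[0],uv[1],1]); return o+d*(z-o[2])/d[2]
E
python3 - <<'E'
from h import *
f=cams.capture("top")["frame"]; cv2.imwrite("pics/ctop.png",hcat(crop(f,260,133,115,120,4.1),crop(f,408,190,60,60,5.2)))
f=cams.capture("side")["frame"]; cv2.imwrite("pics/cside.png",hcat(crop(f,240,145,170,130,2.75),crop(f,368,260,85,100,3.8)))
E
```

```text
(no output)
```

View pics/ctop.png

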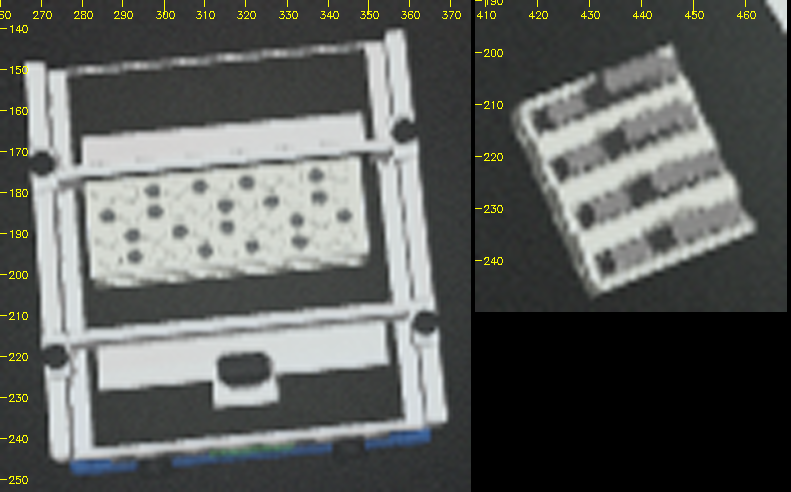

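View pics/cside.png

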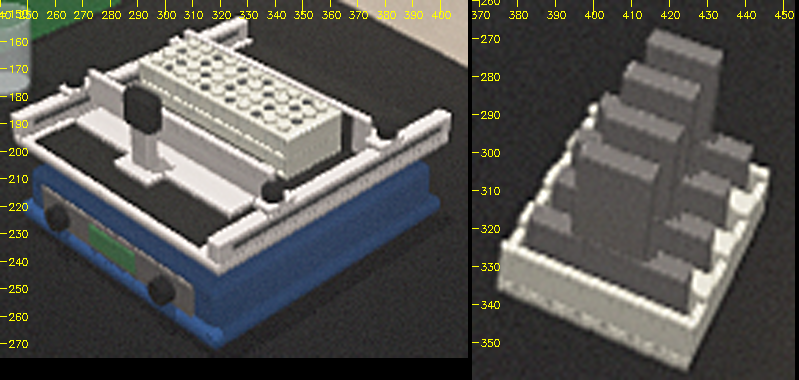

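The crops show the bar's face edge from about (278,215.5) to (360,207.5), the back bar's from (278,177.5) to (356,170), and the stand's corners at (416,211), (446,199), (462,234) and (431.5,247). Now I'll fit the poses.

```bash
cat > fit.py <<'E'
from h import *
T=cams.capture("top"); S=cams.capture("side")
def fit(obs,x0):
    def res(p):
        c,s=np.cos(p[2]),np.sin(p[2]); o=[]
        for cam,uv,f in obs:
            q=np.array(f(p)); o.append(proj(cam,[p[0]+c*q[0]-s*q[1],p[1]+s*q[0]+c*q[1],q[2]])[0]-uv)
        return np.ravel(o)
    s=least_squares(res,x0); return s.x,np.round(s.fun.reshape(-1,2),1).tolist()
def rail(sx,sy): return lambda p:(sx*p[3],sy*.128,.116)
p,e=fit([(T,(275,245),rail(-1,1)),(T,(268.5,148.5),rail(1,1)),(T,(356.3,140.5),rail(1,-1)),(T,(366.6,236.5),rail(-1,-1)),(S,(319.3,233),rail(-1,-1)),(S,(402.5,186),rail(1,-1)),(S,(329,154),rail(1,1))],[.5,0,.05,.14])
print("shaker",p,np.degrees(p[2]),e)
def loc(P): c,s=np.cos(p[2]),np.sin(p[2]); d=P[:2]-p[:2]; return np.round(1000*np.array([c*d[0]+s*d[1],-s*d[0]+c*d[1]]),1)
for n,cam,uv,z in [("faceL",T,(278,215.5),.138),("faceR",T,(360,207.5),.138),("backL",T,(278,177.5),.138),("backR",T,(356,170),.138),("rackfL",T,(283,203),.1),("rackfR",T,(349,197),.1),("gripTop",T,(319.5,223),.177),("gripTopS",S,(288,177),.177)]:
    print(n,loc(ray(cam,uv,z)),np.round(ray(cam,uv,z),3))
def cn(sx,sy,z): return lambda q:(sx*.0575,sy*.049,z)
q,e=fit([(T,(416.3,210.6),cn(1,1,.024)),(T,(446,198.7),cn(1,-1,.024)),(T,(461.8,233.8),cn(-1,-1,.024)),(T,(431.5,246.9),cn(-1,1,.024)),(S,(424.8,356.8),cn(-1,-1,0)),(S,(375.4,335.5),cn(-1,1,0)),(S,(446,304),cn(1,-1,.024))],[.5,-.25,.3])
print("stand",q,np.degrees(q[2]),e)
c,s=np.cos(q[2]),np.sin(q[2])
for k in (-45,-15,15,45): 
    P=[q[0]+c*k/1e3,q[1]+s*k/1e3]; print(k,np.round(P,4),"tabtop px side",proj(S,P+[.101]).round(1),"top",proj(T,P+[.101]).round(1))
E
python3 fit.py
```

```text
shaker [0.58930887 0.05120723 0.11718486 0.13919143] 6.714197620578509 [[0.3, -0.7], [-0.1, 0.2], [0.0, 0.2], [0.6, -0.9], [-1.0, 0.9], [0.0, 0.1], [-0.3, -1.7]]
faceL [-63.2 112.7] [0.513 0.156 0.138]
faceR [ -62.4 -114.7] [ 0.541 -0.07   0.138]
backL [ 44.7 104.8] [0.621 0.161 0.138]
backR [  45.6 -115.4] [ 0.648 -0.058  0.138]
rackfL [-21.4  99.3] [0.556 0.147 0.1  ]
rackfR [-21.9 -90.3] [ 0.578 -0.041  0.1  ]
gripTop [-101.     0.8] [0.489 0.04  0.177]
gripTopS [-98.1  14.6] [0.49  0.054 0.177]
stand [ 0.52431407 -0.31178655  0.41192052] 23.601307039478794 [[-1.4, -0.1], [-1.7, -0.3], [-0.9, -0.6], [-0.4, -1.2], [0.5, 0.6], [-0.2, 0.8], [0.1, 2.7]]
-45 [ 0.4831 -0.3298] tabtop px side [[406.9 302.1]] top [[451.1 232.1]]
-15 [ 0.5106 -0.3178] tabtop px side [[412.9 291.5]] top [[446.5 222.3]]
15 [ 0.5381 -0.3058] tabtop px side [[418.6 281.5]] top [[442.  212.7]]
45 [ 0.5655 -0.2938] tabtop px side [[424. 272.]] top [[437.5 203.1]]
```

The poses are consistent: shaker yaw is 6.7°, the face is at about -63, the back bar at about +45, and the stand yaw is 23.6°. The free gap with the bar open is about 54 mm, so three spacers are likely. Moving above the grip.

Request:
carry_out --commands '[0.32, -0.95, 0, 0.54, -1, 0.32, -0.95, 0, 0.54, -1, 0.32, -0.95, 0, 0.54, -1, 0.32, -0.95, 0, 0.54, -1, 0.32, -0.95, 0, 0.54, -1, 0.32, -0.95, 0, 0.54, -1, 0.32, -0.95, 0, 0.54, -1, 0.32, -0.95, 0, 0.54, -1]'

```text
time_s: 1.1
tcp_pos: [0.3943, 0.3031, 0.2488]
eef_rot: [-180.0, -0.0, -8.2]
contact_force: [1.6, 0.3, 0.2]
gripper_width: 0.0879
```

Request:
carry_out --commands '[0.32, -0.95, 0, 0.54, -1, 0.32, -0.95, 0, 0.54, -1, 0.32, -0.95, 0, 0.54, -1, 0.32, -0.95, 0, 0.54, -1, 0.32, -0.95, 0, 0.54, -1, 0.32, -0.95, 0, 0.54, -1, 0.32, -0.95, 0, 0.54, -1, 0, 0, 0, 0, -1]'

```text
time_s: 1.9
tcp_pos: [0.4842, 0.0352, 0.2485]
eef_rot: [180.0, 0.0, 6.6]
contact_force: [-0.7, 0.6, 0.1]
gripper_width: 0.0876
```

Request:
carry_out --commands '[0.02, 0.1, -0.5, 0, -1, 0, 0, -0.8, 0, -1, 0, 0, -0.6, 0, -1, 0, 0, -0.2, 0, -1, 0, 0, 0, 0, 0.3, 0, 0, 0, 0, 0.6, 0, 0, 0, 0, 0.6, 0, 0, 0, 0, 0.6]' --grip_force 40

```text
time_s: 2.7
tcp_pos: [0.485, 0.043, 0.1657]
eef_rot: [-180.0, -0.1, 6.8]
contact_force: [-0.3, 0.4, -0.1]
gripper_width: 0.0611
```

Request:
carry_out --commands '[0, 0, 0, 0, 0.7, 0, 0, 0, 0, 0.7, 0, 0, 0, 0, 0.7, 0, 0, 0, 0, 0.7]'

```text
time_s: 3.1
tcp_pos: [0.4843, 0.0417, 0.1647]
eef_rot: [179.9, 0.0, 6.8]
contact_force: [0.3, -6.0, 2.2]
gripper_width: 0.0339
```

```bash
python3 - <<'E'
from h import *
cv2.imwrite("pics/g.png",hcat(crop(cams.capture("side")["frame"],240,110,170,160,2.4),crop(cams.capture("top")["frame"],250,130,130,130,3)))
print(telemetry.get_state())
E
```

```text
{'time_s': 3.2, 'joints': array([ 28.21633454,   7.04381066, -29.39241259,   0.08545355,
       -53.63081059,  68.53531945]), 'qd': array([-0.00237832, -0.05613274,  0.07358556, -0.06422298,  0.01178311,
        0.14777495]), 'joint_torque': array([ 2.77231313e+00, -3.45946705e+01,  2.58404374e+01,  4.52269390e+00,
        7.30989799e-01, -1.62201666e-02]), 'tcp_pos': array([0.48432858, 0.04172204, 0.16470432]), 'eef_rot': array([1.79911479e+02, 3.72557412e-02, 6.80233823e+00]), 'contact_force': array([ 0.49494781, -5.60379617,  1.51381044]), 'moment': array([-1.93610259, -0.29354348, -0.02508977]), 'gripper_width': 0.03375704023190469}
```

View pics/g.png

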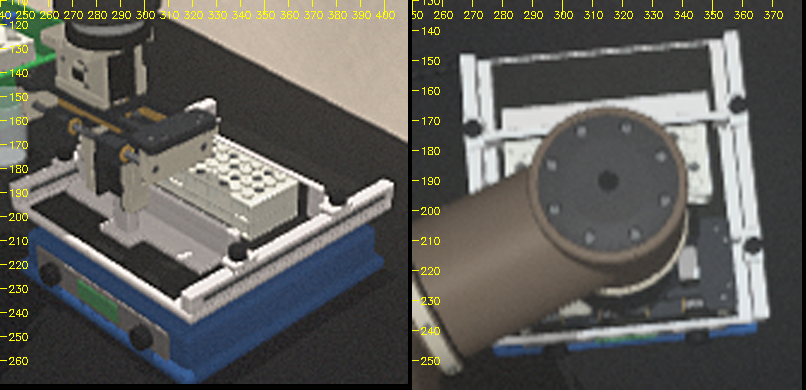

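Gripped: opening is 34 mm, and the side crop shows the fingers on the grip at about (125,190). Pulling back towards the open stop.

Request:
carry_out --commands '[-0.074, -0.035, 0, 0, 0.7, -0.074, -0.009, 0, 0, 0.7, -0.074, -0.009, 0, 0, 0.7, -0.03, -0.003, 0, 0, 0.7, 0, 0, 0, 0, 0.7]' --grip_force 50

```text
time_s: 3.7
tcp_pos: [0.474, 0.0405, 0.1647]
eef_rot: [180.0, 0.0, 6.8]
contact_force: [0.9, -0.7, 2.4]
gripper_width: 0.0338
```

Request:
carry_out --commands '[-0.05, -0.006, 0, 0, 0.7, -0.05, -0.006, 0, 0, 0.7, 0, 0, 0, 0, 0.7]'

```text
time_s: 4.0
tcp_pos: [0.4702, 0.04, 0.1647]
eef_rot: [-180.0, -0.0, 6.8]
contact_force: [1.1, 0.0, 1.8]
gripper_width: 0.0332
```

Request:
carry_out --commands '[-0.05, -0.006, 0, 0, 0.7, -0.05, -0.006, 0, 0, 0.7, 0, 0, 0, 0, 0.7]'

```text
time_s: 4.3
tcp_pos: [0.4662, 0.0395, 0.1647]
eef_rot: [-180.0, -0.0, 6.8]
contact_force: [1.7, 0.0, 2.9]
gripper_width: 0.0333
```

Request:
carry_out --commands '[-0.05, -0.006, 0, 0, 0.7, -0.05, -0.006, 0, 0, 0.7, 0, 0, 0, 0, 0.7]'

```text
time_s: 4.6
tcp_pos: [0.466, 0.0396, 0.1647]
eef_rot: [-180.0, -0.4, 6.8]
contact_force: [23.2, -5.1, -16.6]
gripper_width: 0.0337
```

The bar stops at x=0.466, about 18 mm further back, and force rises to 23 N, so this is the open stop. I'll relieve the force, release, lift, and check the stand fit by overlay.

Request:
carry_out --commands '[0.09, 0.012, 0, 0, 0.7, 0, 0, 0, 0, -0.2, 0, 0, 0, 0, -0.2, 0, 0, 0, 0, -0.2, 0, 0, 0.7, 0, -0.2, 0, 0, 0.9, 0, -0.2, 0, 0, 0.6, 0, -0.2]'

```text
time_s: 5.3
tcp_pos: [0.466, 0.0395, 0.2545]
eef_rot: [-180.0, -0.1, 6.8]
contact_force: [1.3, 0.1, -0.6]
gripper_width: 0.0523
```

```bash
python3 - <<'E'
from h import *
print(telemetry.get_state()["tcp_pos"],telemetry.get_state()["contact_force"])
q=np.array([.5243,-.3118]);a=np.radians(23.6);u=np.array([np.cos(a),np.sin(a)]);v=np.array([-u[1],u[0]])
out=[]
for n,x0,y0,w,h,s in (("side",370,260,80,100,5),("top",410,188,60,65,6.2)):
    c=cams.capture(n); o=crop(c["frame"],x0,y0,w,h,s)
    for k in (-.045,-.015,.015,.045):
        P=[np.r_[q+u*(k+i*.006)+v*j*.018,.101] for i,j in ((1,1),(1,-1),(-1,-1),(-1,1))]
        cv2.polylines(o,[((proj(c,P)+.5-[x0,y0])*s).astype(int)],True,(0,0,255),1)
    out.append(o)
cv2.imwrite("pics/st.png",hcat(*out))
E
```

```text
[0.46601725 0.03948595 0.25453713] [ 1.26035081  0.1447465  -0.55078669]
```

View pics/st.png

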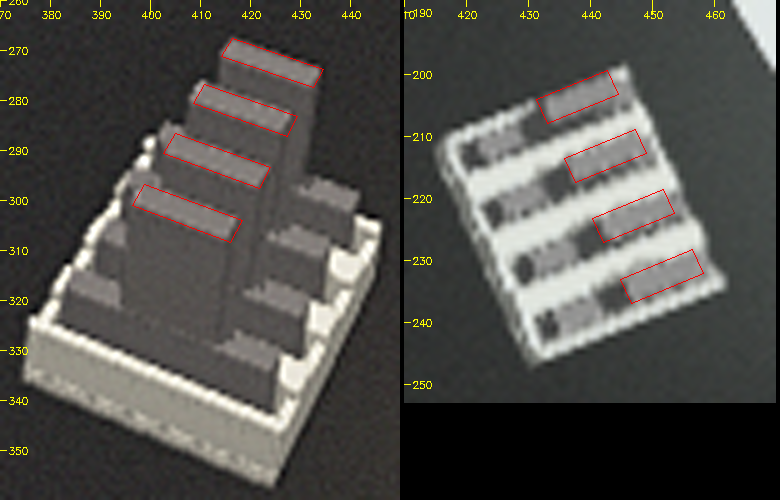

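The overlay matches all four tab tops to within about 1 px. Going to spacer k=-45.

Request:
carry_out --commands '[0.042, -0.924, 0, 0.42, -1, 0.042, -0.924, 0, 0.42, -1, 0.042, -0.924, 0, 0.42, -1, 0.042, -0.924, 0, 0.42, -1, 0.042, -0.924, 0, 0.42, -1, 0.042, -0.924, 0, 0.42, -1, 0.042, -0.924, 0, 0.42, -1, 0.042, -0.924, 0, 0.42, -0.6]'

```text
time_s: 6.2
tcp_pos: [0.4787, -0.2574, 0.2517]
eef_rot: [-179.9, 0.0, 20.3]
contact_force: [1.4, 1.0, 0.8]
gripper_width: 0.0839
```

Request:
carry_out --commands '[0.042, -0.924, 0, 0.42, -0.6, 0.042, -0.924, 0, 0.42, -0.6, 0, 0, -0.5, 0, -0.6, 0, 0, -0.9, 0, -0.6, 0, 0, -0.9, 0, -0.6, 0, 0, -0.8, 0, -0.6, 0, 0, 0, 0, -0.6]'

```text
time_s: 6.9
tcp_pos: [0.4792, -0.3287, 0.1235]
eef_rot: [-179.6, 0.4, 23.5]
contact_force: [-0.9, 0.3, 0.4]
gripper_width: 0.07
```

Request:
carry_out --commands '[0.09, -0.03, -0.6, 0, -0.6, 0, 0, -0.4, 0, -0.6, 0, 0, 0, 0, -0.6, 0, 0, 0, 0, -0.6]'

```text
time_s: 7.3
tcp_pos: [0.4869, -0.3315, 0.0898]
eef_rot: [180.0, -0.0, 23.6]
contact_force: [-0.0, 0.4, -0.2]
gripper_width: 0.0701
```

Request:
carry_out --commands '[-0.09, 0.03, -0.15, 0, -0.6, 0, 0, 0, 0, 0, 0, 0, 0, 0, 0.4, 0, 0, 0, 0, 0.4, 0, 0, 0, 0, 0.4, 0, 0, 0, 0, 0.4, 0, 0, 0, 0, 0.5]' --grip_force 30

```text
time_s: 8.0
tcp_pos: [0.4829, -0.3302, 0.0827]
eef_rot: [180.0, -0.0, 23.6]
contact_force: [-0.1, -0.1, 1.6]
gripper_width: 0.0356
```

Request:
carry_out --commands '[0, 0, 0.3, 0, 0.6, 0, 0, 0.6, 0, 0.6, 0, 0, 1, 0, 0.6, 0, 0, 1, 0, 0.6, 0, 0, 1, 0, 0.6, 0, 0, 0.95, 0, 0.6, 0.18, 0.95, 0, -0.42, 0.6, 0.18, 0.95, 0, -0.42, 0.6]'

```text
time_s: 8.8
tcp_pos: [0.4973, -0.254, 0.2788]
eef_rot: [179.9, -0.2, 20.0]
contact_force: [1.0, 0.8, -1.3]
gripper_width: 0.0357
```

Request:
carry_out --commands '[0.18, 0.95, 0, -0.42, 0.6, 0.18, 0.95, 0, -0.42, 0.6, 0.18, 0.95, 0, -0.42, 0.6, 0.18, 0.95, 0, -0.42, 0.6, 0.18, 0.95, 0, -0.42, 0.6, 0.18, 0.95, 0, -0.42, 0.6, 0.18, 0.95, 0, -0.42, 0.6, 0.18, 0.95, 0, -0.42, 0.6]'

```text
time_s: 9.6
tcp_pos: [0.5546, 0.0514, 0.2776]
eef_rot: [-180.0, -0.0, 6.7]
contact_force: [0.4, -0.0, -0.4]
gripper_width: 0.0358
```

Request:
carry_out --commands '[0, 0, 0, 0, 0.6, 0, 0, 0, 0, 0.6, 0, 0, 0, 0, 0.6]'

```text
time_s: 9.9
tcp_pos: [0.5545, 0.0495, 0.2769]
eef_rot: [180.0, -0.0, 6.8]
contact_force: [0.3, -0.3, -0.4]
gripper_width: 0.0359
```

Request:
carry_out --commands '[0, 0, -0.6, 0, 0.6, 0, 0, -0.8, 0, 0.6, 0, 0, -0.7, 0, 0.6, 0, 0, 0, 0, 0.6, 0, 0, 0, 0, 0.6]'

```text
time_s: 10.4
tcp_pos: [0.555, 0.049, 0.1934]
eef_rot: [180.0, 0.0, 6.8]
contact_force: [-0.7, 0.5, -0.2]
gripper_width: 0.0357
```

```bash
python3 - <<'E'
from h import *
cv2.imwrite("pics/p1.png",hcat(crop(cams.capture("side")["frame"],240,110,170,160,2.8),crop(cams.capture("top")["frame"],262,140,108,110,2.9)))
print(telemetry.get_state()["tcp_pos"],telemetry.get_state()["contact_force"])
E
```

```text
[0.55582549 0.04968147 0.19450618] [-0.60738925 -0.92313458 -0.96546806]
```

View pics/p1.png

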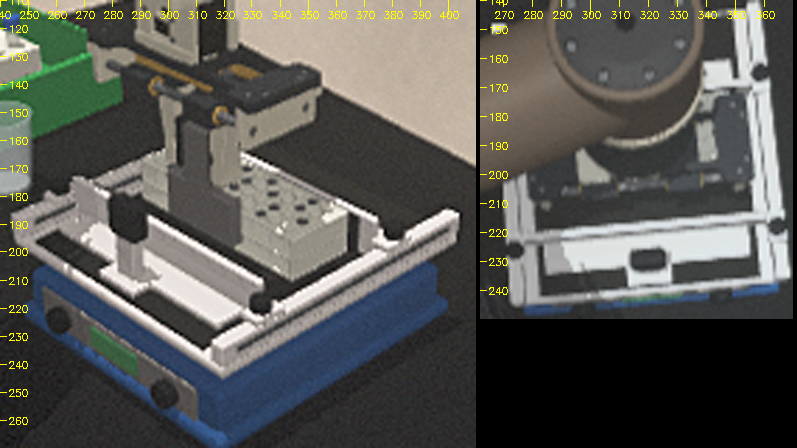

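The spacer hangs just in front of the rack, inside the gap, with the bar at its open stop. Lowering it.

Request:
carry_out --commands '[0, 0, -0.25, 0, 0.6, 0, 0, -0.15, 0, 0.6, 0, 0, 0, 0, 0.6, 0, 0, 0, 0, 0.6]'

```text
time_s: 10.9
tcp_pos: [0.5547, 0.0499, 0.1764]
eef_rot: [180.0, 0.0, 6.8]
contact_force: [0.5, -0.1, -0.4]
gripper_width: 0.0356
```

Request:
carry_out --commands '[0, 0, -0.05, 0, 0.6, 0, 0, 0, 0, 0.6]'

```text
time_s: 11.1
tcp_pos: [0.5554, 0.05, 0.1762]
eef_rot: [180.0, -0.1, 6.8]
contact_force: [-4.0, 0.8, 11.5]
gripper_width: 0.0357
```

Request:
carry_out --commands '[0, 0, 0.04, 0, 0.6, 0, 0, 0, 0, -0.4, 0, 0, 0, 0, -0.4, 0, 0, 0, 0, -0.4, 0, 0, 0.5, 0, -0.6, 0, 0, 1, 0, -0.6, 0, 0, 1, 0, -0.6, 0, 0, 0.5, 0, -0.6]'

```text
time_s: 11.9
tcp_pos: [0.5559, 0.05, 0.2998]
eef_rot: [-180.0, -0.2, 6.8]
contact_force: [-0.2, -0.6, -0.2]
gripper_width: 0.07
```

Request:
carry_out --commands '[-0.114, -0.92, 0, 0.42, -0.6, -0.114, -0.92, 0, 0.42, -0.6, -0.114, -0.92, 0, 0.42, -0.6, -0.114, -0.92, 0, 0.42, -0.6, -0.114, -0.92, 0, 0.42, -0.6, -0.114, -0.92, -0.3, 0.42, -0.6, -0.114, -0.92, -0.3, 0.42, -0.6, -0.114, -0.92, -0.3, 0.42, -0.6]'

```text
time_s: 12.7
tcp_pos: [0.5179, -0.2459, 0.2597]
eef_rot: [180.0, -0.0, 20.3]
contact_force: [0.9, 0.2, -0.6]
gripper_width: 0.0703
```

Request:
carry_out --commands '[-0.114, -0.92, -0.3, 0.42, -0.6, -0.114, -0.92, -0.3, 0.42, -0.6, 0, 0, -1, 0, -0.6, 0, 0, -1, 0, -0.6, 0, 0, 0, 0, -0.6, 0, 0, 0, 0, -0.6, 0, 0, 0, 0, -0.6]'

```text
time_s: 13.4
tcp_pos: [0.5107, -0.3184, 0.1585]
eef_rot: [179.9, -0.1, 23.7]
contact_force: [1.0, -0.0, 0.0]
gripper_width: 0.07
```

Request:
carry_out --commands '[0, 0.01, -0.9, 0, -0.6, 0, 0, -0.7, 0, -0.6, 0, 0, -0.29, 0, -0.6, 0, 0, 0, 0, 0, 0, 0, 0, 0, 0.4, 0, 0, 0, 0, 0.4, 0, 0, 0, 0, 0.4, 0, 0, 0, 0, 0.5]'

```text
time_s: 14.2
tcp_pos: [0.5097, -0.3179, 0.0816]
eef_rot: [179.9, -0.1, 23.6]
contact_force: [0.1, -0.2, 1.2]
gripper_width: 0.0362
```

Request:
carry_out --commands '[0, 0, 0, 0, 0.5, 0, 0, 0, 0, 0.5]'

```text
time_s: 14.4
tcp_pos: [0.5098, -0.3179, 0.0815]
eef_rot: [179.9, -0.1, 23.6]
contact_force: [0.1, 1.3, 5.9]
gripper_width: 0.0362
```

Request:
carry_out --commands '[0, 0, 0.3, 0, 0.6, 0, 0, 0.7, 0, 0.6, 0, 0, 1, 0, 0.6, 0, 0, 1, 0, 0.6, 0, 0, 1, 0, 0.6, 0, 0, 1, 0, 0.6, 0.077, 0.915, 0.2, -0.42, 0.6, 0.077, 0.915, 0, -0.42, 0.6]'

```text
time_s: 15.2
tcp_pos: [0.5157, -0.2445, 0.2914]
eef_rot: [179.9, -0.2, 20.0]
contact_force: [0.1, 0.2, -1.7]
gripper_width: 0.0355
```

Request:
carry_out --commands '[0.077, 0.915, 0, -0.42, 0.6, 0.077, 0.915, 0, -0.42, 0.6, 0.077, 0.915, 0, -0.42, 0.6, 0.077, 0.915, 0, -0.42, 0.6, 0.077, 0.915, 0, -0.42, 0.6, 0.077, 0.915, 0, -0.42, 0.6, 0.077, 0.915, 0, -0.42, 0.6, 0.077, 0.915, 0, -0.42, 0.6]'

```text
time_s: 16.0
tcp_pos: [0.5395, 0.0497, 0.2892]
eef_rot: [-180.0, -0.0, 6.7]
contact_force: [0.7, -0.6, 0.2]
gripper_width: 0.0357
```

Request:
carry_out --commands '[0, 0, 0, 0, 0.6, 0, 0, 0, 0, 0.6, 0, 0, 0, 0, 0.6]'

```text
time_s: 16.3
tcp_pos: [0.5397, 0.0478, 0.2888]
eef_rot: [180.0, 0.0, 6.8]
contact_force: [0.5, -0.2, -0.1]
gripper_width: 0.0358
```

```bash
python3 - <<'E'
from h import *
cv2.imwrite("pics/p2.png",crop(cams.capture("side")["frame"],250,90,160,160,3.7))
s=telemetry.get_state(); print(s["tcp_pos"],s["contact_force"],s["eef_rot"])
E
```

```text
[0.53974029 0.04750263 0.28875912] [-1.04322937 -0.13250485 -1.15518105] [1.79996657e+02 7.14508702e-03 6.76124437e+00]
```

View pics/p2.png

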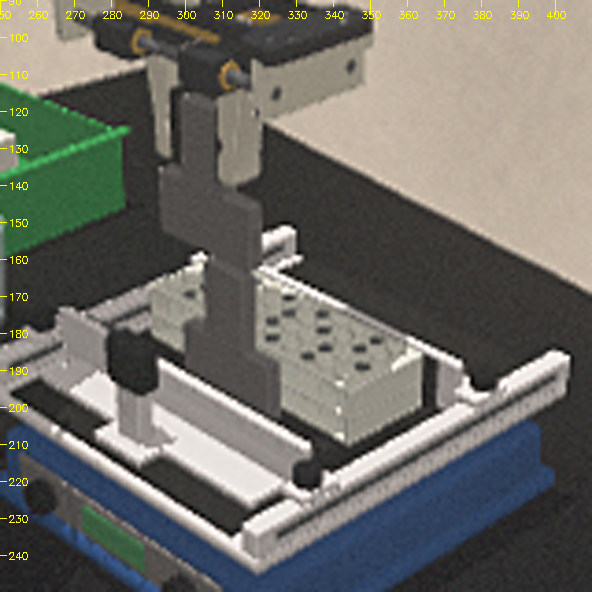

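Spacer 1 stands upright in front of the rack at about (232,390) in the crop, and spacer 2 is lined up behind it. Lowering.

Request:
carry_out --commands '[0, 0, -0.7, 0, 0.6, 0, 0, -0.9, 0, 0.6, 0, 0, -0.7, 0, 0.6, 0, 0, -0.4, 0, 0.6, 0, 0, 0, 0, 0.6, 0, 0, 0, 0, 0.6]'

```text
time_s: 16.95
tcp_pos: [0.5403, 0.0476, 0.1811]
eef_rot: [180.0, -0.0, 6.8]
contact_force: [0.5, -0.0, -0.2]
gripper_width: 0.036
```

Request:
carry_out --commands '[0, 0, -0.06, 0, 0.6, 0, 0, 0, 0, 0.6]'

```text
time_s: 17.15
tcp_pos: [0.5404, 0.0483, 0.1791]
eef_rot: [-180.0, -0.1, 6.8]
contact_force: [0.3, 0.5, -0.2]
gripper_width: 0.0359
```

Request:
carry_out --commands '[0, 0, -0.08, 0, 0.6, 0, 0, -0.04, 0, 0.6, 0, 0, 0, 0, 0.6]'

```text
time_s: 17.45
tcp_pos: [0.5406, 0.0484, 0.1747]
eef_rot: [180.0, -0.1, 6.8]
contact_force: [-1.5, -0.5, 8.8]
gripper_width: 0.0357
```

Request:
carry_out --commands '[0, 0, 0.03, 0, 0.6, 0, 0, 0, 0, -0.4, 0, 0, 0, 0, -0.4, 0, 0, 0, 0, -0.4, 0, 0, 0.5, 0, -0.4, 0, 0, 1, 0, -0.4, -0.6, -0.08, 0.4, 0, -0.4, -0.85, -0.1, 0, 0, -0.4]'

```text
time_s: 18.25
tcp_pos: [0.4836, 0.0416, 0.2527]
eef_rot: [-180.0, -0.2, 6.8]
contact_force: [-0.9, 0.1, -0.2]
gripper_width: 0.0613
```

Request:
carry_out --commands '[-0.4, -0.04, 0, 0, -0.2, 0, 0, -0.3, 0, -0.2, 0, 0, -0.9, 0, -0.2, 0, 0, -0.6, 0, -0.2, 0, 0, -0.3, 0, -0.2, 0, 0, 0, 0, -0.2, 0, 0, 0, 0, -0.2]'

```text
time_s: 18.95
tcp_pos: [0.4664, 0.0396, 0.1663]
eef_rot: [180.0, 0.0, 6.8]
contact_force: [0.2, -0.8, 0.6]
gripper_width: 0.0523
```

Request:
carry_out --commands '[0, 0, 0, 0, 0.7, 0, 0, 0, 0, 0.7, 0, 0, 0, 0, 0.7, 0.1, 0.012, 0, 0, 0.7, 0.1, 0.012, 0, 0, 0.7, 0.1, 0.012, 0, 0, 0.7, 0.1, 0.012, 0, 0, 0.7, 0, 0, 0, 0, 0.7]' --grip_force 50

```text
time_s: 19.75
tcp_pos: [0.4834, 0.0415, 0.1671]
eef_rot: [180.0, -0.1, 6.8]
contact_force: [0.8, -1.2, 4.4]
gripper_width: 0.0339
```

Request:
carry_out --commands '[0.1, 0.012, 0, 0, 0.7, 0.05, 0.006, 0, 0, 0.7, 0.05, 0.006, 0, 0, 0.7, 0, 0, 0, 0, 0.7]'

```text
time_s: 20.15
tcp_pos: [0.4908, 0.0424, 0.1671]
eef_rot: [180.0, -0.1, 6.8]
contact_force: [-0.4, -1.3, 5.3]
gripper_width: 0.0335
```

Request:
carry_out --commands '[0.05, 0.006, 0, 0, 0.7, 0.05, 0.006, 0, 0, 0.7, 0, 0, 0, 0, 0.7]'

```text
time_s: 20.45
tcp_pos: [0.4937, 0.0427, 0.1671]
eef_rot: [180.0, 0.1, 6.8]
contact_force: [-7.1, 0.2, 11.5]
gripper_width: 0.0334
```

Request:
carry_out --commands '[0.04, 0.005, 0, 0, 0.7, 0, 0, 0, 0, 0.7]'

```text
time_s: 20.65
tcp_pos: [0.4938, 0.0427, 0.1671]
eef_rot: [180.0, 0.2, 6.8]
contact_force: [-14.8, 1.7, 17.8]
gripper_width: 0.0336
```

With two spacers the bar ran 27.8 mm to its end stop, so a third is needed. Reopening.

Request:
carry_out --commands '[-0.1, -0.012, 0.05, 0, 0.7, -0.1, -0.012, 0, 0, 0.7, -0.1, -0.012, 0, 0, 0.7, -0.1, -0.012, 0, 0, 0.7, -0.1, -0.012, 0, 0, 0.7, -0.1, -0.012, 0, 0, 0.7, -0.1, -0.012, 0, 0, 0.7, -0.06, -0.007, 0, 0, 0.7]'

```text
time_s: 21.45
tcp_pos: [0.4657, 0.0395, 0.1674]
eef_rot: [-180.0, -0.1, 6.8]
contact_force: [23.2, -4.7, -46.2]
gripper_width: 0.0335
```

Request:
carry_out --commands '[0, 0, 0, 0, 0.7, 0, 0, 0, 0, 0.7]'

```text
time_s: 21.65
tcp_pos: [0.4657, 0.0395, 0.1674]
eef_rot: [-180.0, -0.1, 6.8]
contact_force: [13.7, -2.6, -35.8]
gripper_width: 0.0333
```

Request:
carry_out --commands '[0.04, 0.005, -0.04, 0, 0.7, 0, 0, 0, 0, -0.4, 0, 0, 0, 0, -0.4, 0, 0, 0, 0, -0.4, 0, 0, 0.7, 0, -0.4, 0, 0, 0.9, 0, -0.4, 0, 0, 0.6, 0, -0.4, 0, 0, 0, 0, -0.4]'

```text
time_s: 22.45
tcp_pos: [0.4691, 0.0403, 0.2597]
eef_rot: [-179.9, -0.5, 6.8]
contact_force: [-0.5, 1.0, 0.0]
gripper_width: 0.0614
```

Request:
carry_out --commands '[0.178, -0.863, 0, 0.42, -0.6, 0.178, -0.863, 0, 0.42, -0.6, 0.178, -0.863, 0, 0.42, -0.6, 0.178, -0.863, 0, 0.42, -0.6, 0.178, -0.863, 0, 0.42, -0.6, 0.178, -0.863, 0, 0.42, -0.6, 0.178, -0.863, 0, 0.42, -0.6, 0.178, -0.863, 0, 0.42, -0.6]'

```text
time_s: 23.25
tcp_pos: [0.524, -0.2382, 0.2553]
eef_rot: [180.0, -0.0, 20.3]
contact_force: [2.6, 0.4, 1.4]
gripper_width: 0.0698
```

Request:
carry_out --commands '[0.178, -0.863, 0, 0.42, -0.6, 0.178, -0.863, 0, 0.42, -0.6, 0, 0, -0.8, 0, -0.6, 0, 0, -1, 0, -0.6, 0, 0, -0.5, 0, -0.6, 0, 0, 0, 0, -0.6, 0, 0, 0, 0, -0.6]'

```text
time_s: 23.95
tcp_pos: [0.5384, -0.3059, 0.1637]
eef_rot: [180.0, 0.0, 23.6]
contact_force: [1.1, 0.2, 0.4]
gripper_width: 0.07
```

Request:
carry_out --commands '[0, 0, -0.8, 0, -0.6, 0, 0, -0.8, 0, -0.6, 0, 0, -0.42, 0, -0.6, 0, 0, 0, 0, 0, 0, 0, 0, 0, 0.4, 0, 0, 0, 0, 0.4, 0, 0, 0, 0, 0.4, 0, 0, 0, 0, 0.5]' --grip_force 30

```text
time_s: 24.75
tcp_pos: [0.5385, -0.3057, 0.0833]
eef_rot: [179.9, -0.1, 23.6]
contact_force: [-0.7, 0.1, 5.5]
gripper_width: 0.0358
```

Request:
carry_out --commands '[0, 0, 0, 0, 0.5, 0, 0, 0, 0, 0.5]'

```text
time_s: 24.95
tcp_pos: [0.5386, -0.3057, 0.0834]
eef_rot: [179.9, -0.1, 23.6]
contact_force: [-0.7, 1.4, 5.9]
gripper_width: 0.036
```

Request:
carry_out --commands '[0, 0, 0.3, 0, 0.6, 0, 0, 0.7, 0, 0.6, 0, 0, 1, 0, 0.6, 0, 0, 1, 0, 0.6, 0, 0, 1, 0, 0.6, 0, 0, 1, 0, 0.6, -0.033, 0.881, 0.15, -0.42, 0.6, -0.033, 0.881, 0, -0.42, 0.6]'

```text
time_s: 25.75
tcp_pos: [0.5356, -0.2351, 0.2909]
eef_rot: [179.9, -0.2, 20.1]
contact_force: [1.1, 0.9, -0.9]
gripper_width: 0.0356
```

Request:
carry_out --commands '[-0.033, 0.881, 0, -0.42, 0.6, -0.033, 0.881, 0, -0.42, 0.6, -0.033, 0.881, 0, -0.42, 0.6, -0.033, 0.881, 0, -0.42, 0.6, -0.033, 0.881, 0, -0.42, 0.6, -0.033, 0.881, 0, -0.42, 0.6, -0.033, 0.881, 0, -0.42, 0.6, -0.033, 0.881, 0, -0.42, 0.6]'

```text
time_s: 26.55
tcp_pos: [0.5242, 0.0481, 0.289]
eef_rot: [-180.0, -0.0, 6.7]
contact_force: [0.8, -0.7, -0.2]
gripper_width: 0.0358
```

Request:
carry_out --commands '[0, 0, 0, 0, 0.6, 0, 0, 0, 0, 0.6, 0, 0, 0, 0, 0.6]'

```text
time_s: 26.85
tcp_pos: [0.5246, 0.0463, 0.2885]
eef_rot: [180.0, -0.0, 6.8]
contact_force: [-0.0, 0.4, -0.1]
gripper_width: 0.0361
```

```bash
python3 - <<'E'
from h import *
cv2.imwrite("pics/p3.png",crop(cams.capture("side")["frame"],250,90,160,160,3.7))
s=telemetry.get_state(); print(s["tcp_pos"],s["contact_force"],s["eef_rot"])
E
```

```text
[0.52465746 0.04608659 0.28842027] [ 0.76939279 -0.07673848 -0.29272463] [ 1.79999811e+02 -4.23279249e-03  6.76657558e+00]
```

View pics/p3.png

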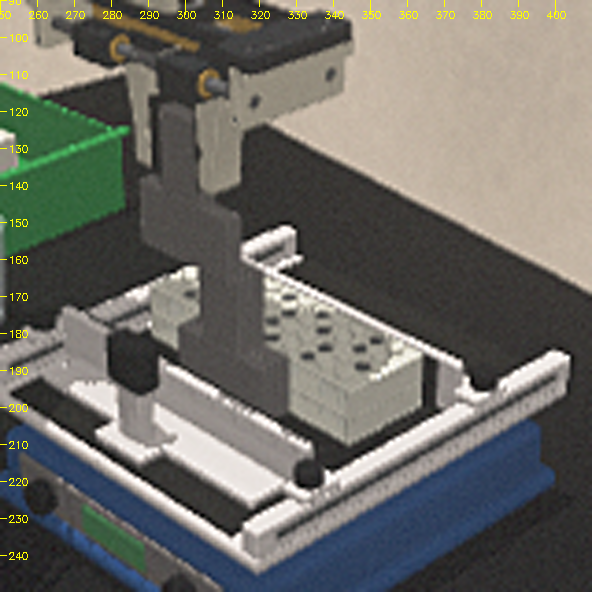

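Spacers 1 and 2 stand upright in front of the rack and the bar is open. Lowering spacer 3.

Request:
carry_out --commands '[0, 0, -0.7, 0, 0.6, 0, 0, -0.9, 0, 0.6, 0, 0, -0.7, 0, 0.6, 0, 0, -0.4, 0, 0.6, 0, 0, 0, 0, 0.6, 0, 0, -0.06, 0, 0.6, 0, 0, 0, 0, 0.6]'

```text
time_s: 27.6
tcp_pos: [0.5251, 0.0465, 0.1784]
eef_rot: [-180.0, -0.0, 6.8]
contact_force: [0.4, -0.5, -0.1]
gripper_width: 0.036
```

Request:
carry_out --commands '[0, 0, -0.05, 0, 0.6, 0, 0, 0, 0, 0.6]'

```text
time_s: 27.8
tcp_pos: [0.5253, 0.0469, 0.1766]
eef_rot: [-180.0, -0.1, 6.8]
contact_force: [1.2, -0.0, 1.8]
gripper_width: 0.0358
```

Request:
carry_out --commands '[0, 0, 0, 0, 0.6, 0, 0, 0, 0, -0.4, 0, 0, 0, 0, -0.4, 0, 0, 0, 0, -0.4, 0, 0, 0.5, 0, -0.4, 0, 0, 1, 0, -0.4, -0.5, -0.06, 0.4, 0, -0.4, -0.6, -0.07, 0, 0, -0.4]'

```text
time_s: 28.6
tcp_pos: [0.482, 0.0421, 0.254]
eef_rot: [-180.0, -0.2, 6.8]
contact_force: [-0.8, -0.2, -0.2]
gripper_width: 0.0616
```

Request:
carry_out --commands '[-0.37, -0.05, 0, 0, -0.2, 0, 0, -0.3, 0, -0.2, 0, 0, -0.9, 0, -0.2, 0, 0, -0.6, 0, -0.2, 0, 0, -0.3, 0, -0.2, 0, 0, 0, 0, -0.2, 0, 0, 0, 0, -0.2]'

```text
time_s: 29.3
tcp_pos: [0.4662, 0.0396, 0.1673]
eef_rot: [180.0, 0.1, 6.8]
contact_force: [0.7, 0.5, 0.6]
gripper_width: 0.0528
```

Grip the bar and push forward in small steps, starting with about 16 mm.

Request:
carry_out --commands '[0, 0, 0, 0, 0.7, 0, 0, 0, 0, 0.7, 0, 0, 0, 0, 0.7, 0.1, 0.012, 0, 0, 0.7, 0.1, 0.012, 0, 0, 0.7, 0.1, 0.012, 0, 0, 0.7, 0.1, 0.012, 0, 0, 0.7, 0, 0, 0, 0, 0.7]' --grip_force 50

```text
time_s: 30.1
tcp_pos: [0.483, 0.0415, 0.1683]
eef_rot: [180.0, -0.0, 6.8]
contact_force: [-1.0, -2.8, 4.1]
gripper_width: 0.0338
```

Request:
carry_out --commands '[0.05, 0.006, 0, 0, 0.7, 0.05, 0.006, 0, 0, 0.7, 0, 0, 0, 0, 0.7]'

```text
time_s: 30.4
tcp_pos: [0.4839, 0.0416, 0.1683]
eef_rot: [180.0, 0.3, 6.8]
contact_force: [-17.3, 1.9, 18.4]
gripper_width: 0.0334
```

Nipped at 17.8 mm travel, well short of the 28 mm end stop. Now I'll trim the push and check that it holds.

Request:
carry_out --commands '[0, 0, 0.012, 0, 0.7, 0, 0, 0, 0, 0.7, 0, 0, 0, 0, 0.7, 0, 0, 0, 0, 0.7]'

```text
time_s: 30.8
tcp_pos: [0.4839, 0.0416, 0.1683]
eef_rot: [180.0, 0.2, 6.8]
contact_force: [-15.7, 1.5, 14.1]
gripper_width: 0.0337
```

```bash
python3 - <<'E'
from h import *
c=[cams.capture("side")["frame"] for _ in range(1)][0]; cv2.imwrite("pics/f.png",hcat(crop(c,240,100,170,160,2.7),crop(c,370,250,80,105,4)))
for _ in range(5):
    s=telemetry.get_state(); print(s["tcp_pos"].round(4),s["contact_force"].round(1),s["gripper_width"].round(4)); cams.capture("top")
E
```

```text
Traceback (most recent call last):
AttributeError: 'float' object has no attribute 'round'
```

View pics/f.png

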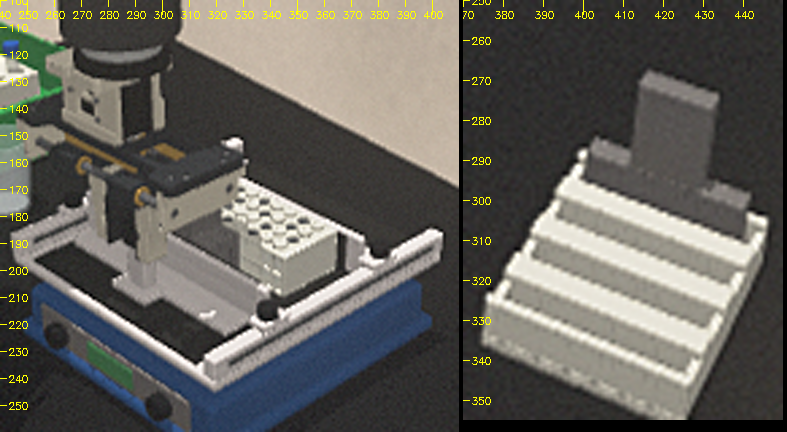

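The bar is nipped, the rack is upright, and spacer 4 is still in its stand at about (420,290). The gripper hides the three placed spacers. I'll check that the push is steady.

Request:
carry_out --commands '[0, 0, 0.01, 0, 0.7, 0, 0, 0, 0, 0.7, 0, 0, 0, 0, 0.7, 0, 0, 0, 0, 0.7, 0, 0, 0, 0, 0.7, 0, 0, 0, 0, 0.7]'

```text
time_s: 31.45
tcp_pos: [0.4839, 0.0416, 0.1683]
eef_rot: [180.0, 0.3, 6.8]
contact_force: [-11.7, 2.0, 9.6]
gripper_width: 0.0337
```

Request:
carry_out --commands '[0, 0, 0, 0, 0.7, 0, 0, 0, 0, 0.7, 0, 0, 0, 0, 0.7, 0, 0, 0, 0, 0.7, 0, 0, 0, 0, 0.7, 0, 0, 0, 0, 0.7]'

```text
time_s: 32.05
tcp_pos: [0.4839, 0.0415, 0.1683]
eef_rot: [180.0, 0.3, 6.8]
contact_force: [-12.9, 0.7, 9.9]
gripper_width: 0.0336
```

Request:
carry_out --commands '[0.018, 0.002, 0, 0, 0.7, 0, 0, 0, 0, 0.7, 0, 0, 0, 0, 0.7, 0, 0, 0, 0, 0.7, 0, 0, 0, 0, 0.7]'

```text
time_s: 32.55
tcp_pos: [0.4839, 0.0415, 0.1683]
eef_rot: [180.0, 0.3, 6.8]
contact_force: [-15.9, 2.6, 12.5]
gripper_width: 0.0334
```

Request:
carry_out --commands '[0, 0, 0, 0, 0.7, 0, 0, 0, 0, 0.7, 0, 0, 0, 0, 0.7, 0, 0, 0, 0, 0.7, 0, 0, 0, 0, 0.7, 0, 0, 0, 0, 0.7]'

```text
time_s: 33.15
tcp_pos: [0.4839, 0.0415, 0.1683]
eef_rot: [180.0, 0.3, 6.8]
contact_force: [-15.7, 1.6, 12.9]
gripper_width: 0.0338
```

```bash
python3 -c "
from plant import r,telemetry
print(r.close_job()); s=telemetry.get_state(); print(s['time_s'],s['tcp_pos'],s['contact_force'])"
```

```text
the job is handed in; nothing more can be done
None
the job is handed in; nothing more can be done
```

The rack is clamped with three spacers. I handed the job in at about 33 s, still holding the bar's grip and pushing it forward at about 16 N.

- **Order:** I slid the bar back to its open stop and stood two spacers upright in the gap. A test push then ran 27.8 mm to the end stop, so I reopened the bar and added a third.
- **Nip:** With three spacers the bar stops at 17.8 mm, well short of the 28 mm end stop. The first camera measurement of the gap predicted about 18 mm.
- **Push:** It read 15.9 N and then 15.7 N over the last 0.6 s. The gripper also presses down on the grip with about 13 N.
- **Last picture:** It shows the rack upright and the fourth spacer still in its stand. The bottle, beaker and jar were left alone, but I did not check them again at the end.

**Not confirmed or in disagreement:**
- The gripper hid the three spacers in the last picture. That they stand upright rests on earlier pictures of the first two and on where the bar stopped.
- The distance I pulled the bar back suggested a gap about 6 mm wider than the camera did. The stop at 17.8 mm agreed with the camera.
- While I reopened the bar after the test push, the upward pull at the wrist briefly reached about 46 N. That is well under the 120 N limit.

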